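# Press down the filling press and cover it

## Task

Close down the loaded filling press so that it can drain: take the wooden-handled tamper from its white drip dish and push the sprung follower plate of the steel press squarely down until it is fully home and level, holding it there for a moment. Then stand the tamper upright back in its dish and put the lid on the press, flat on the rim all round. Leave everything else on the bench where it is.

Things in the scene. Friction and masses are not known exactly. Their poses are not given: they have to be found in the camera images.
- tub_rim (a point): Centre of the mouth of the filling press, at rim height, 95 mm above the bench; z up. The press is a round stainless tub (outside diameter 158, bore 150, wall 4 mm) fixed on the bench, with a low drain spout, an ear at the back and on either side a grey catch with a red tab (need no touching), all within 100 mm of its axis.
- follower_face (a point): Centre of the upper face of the follower in the press: a round perforated aluminium plate, diameter 140 mm, concentric with the tub; z is its normal. Raised fully it stands 8 mm above the rim, on its stop 22 mm below it. It can rock up to 0.07 rad either way, starts a little crooked, lies flat against a flat foot pressed on it, and stays as it is left.
- follower_slide (a joint): How far the follower plate has been pressed down: 0 = fully raised, 0.030 m = on its stop. A spring pushes it up and friction catches in the tub hold it where it is left: pushing it down takes 10 to 15 N all the way, more once it meets the stop.
- tamper_center (a point): The tamper, its centre half-way up (62.5 mm above the underside of its foot), z up along the handle. Flat round steel foot of diameter 124 and 10 mm thick, a thin steel stem, and an upright dark wood handle of diameter 38 mm from 48 to 125 mm above the underside. About 0.5 kg.
- tamper_foot (a point): Centre of the underside of the tamper's foot; z up along the handle.
- dish_floor (a point): Centre of the floor of the tamper's white drip dish, 4 mm above the bench; the dish is fixed, its floor 140 mm wide inside a rim that rises 6 mm above the floor.
- lid_center (a point): The press lid, its centre half-way up (27 mm above its underside), z up. A locating step (diameter 138, 8 mm high) drops into the bore; above it a flange (diameter 170, 4 mm thick) lies on the rim; on top an upright black knob, diameter 32, from 20 to 54 mm above the underside. About 0.35 kg. Starts flat on the bench; on the press its centre is 19 mm above the rim.
- filling_spatula: Steel spatula with a dark wooden handle lying on the bench, 190 mm long; bystander.
- pastry_brush: Pastry brush with a red handle lying on the bench, 180 mm long; bystander.
- soy_bottle: Amber bottle, 190 mm high, 68 mm wide; bystander.
- chili_jar: Red jar, 100 mm high, 80 mm wide; bystander.
- dip_bowl: White bowl, 110 mm wide, 45 mm high; bystander.
- salt_pot: Blue cup, 72 mm wide, 75 mm high; bystander.
- dough_scraper: Flat steel dough scraper, 150 mm wide, with a wooden grip; bystander.

How it is judged:
On the way:
1. with the tamper's foot flat on it, the follower plate is fully down and level (value of joint follower_slide above 0.028 m and angle between follower_face's own z axis and vertical below 0.035 rad and angle between tamper_foot's own z axis and vertical below 0.05 rad and z of tamper_foot in the frame of follower_face between -0.004 and 0.003 m and horizontal distance between tamper_foot and follower_face below 0.014 m), for 0.3 s.
At the end, for the whole second after the job is handed in: The follower plate is down at least 27 of 30 mm and level to 0.035 rad; the tamper stands upright (0.04 rad) flat on the dish floor within 10 mm of its centre; the lid lies flat on the rim (3 mm, 0.03 rad), its step in the bore, within 9 mm of the centre (value of joint follower_slide above 0.027 m and angle between follower_face's own z axis and vertical below 0.035 rad and horizontal distance between tamper_foot and dish_floor below 0.01 m and z of tamper_foot in the frame of dish_floor below 0.003 m and angle between tamper_center's own z axis and vertical below 0.04 rad and horizontal distance between lid_center and tub_rim below 0.009 m and z of lid_center in the frame of tub_rim between 0.016 and 0.022 m and angle between lid_center's own z axis and vertical below 0.03 rad); the robot touches nothing.
It fails at once if a bystander on the bench is pushed more than 30 mm or tipped (distance of any of filling_spatula, pastry_brush, soy_bottle, chili_jar, dip_bowl, salt_pot, dough_scraper from where it was at the start of the episode above 0.03 m or angle between any of soy_bottle, chili_jar, dip_bowl, salt_pot's own z axis and vertical above 0.5 rad).
It also fails if it takes over 72 s, if anything falls off the work surface, if the arm or the gripper's body presses on something with over 40 N, if the wrist force passes 120 N, or if a joint passes its speed limit or range.

## Robot

A 7-joint arm with a two-finger parallel gripper is mounted at the origin on the work surface. World frame = base frame: x ahead of the robot, y to its left, z up, the work surface at z = 0. Lengths are in m, angles in rad, forces in N, time in s.
With the tool pointing down it reaches from about 0.375 to 0.925 m from the base axis. Payload 3.1 kg.
Tool frame: the origin (TCP) lies between the finger pads; the fingertips stand 8 mm ahead of it and the grasp point (between the pads) lies 11 mm behind it (arm.tip_reach is the distance from the TCP to the fingertips, in m); z points along the fingers, y is the direction in which the jaws open and shut (so a half turn about z gives the same grasp; the last joint's range is limited). The gripper opens to 85 mm and grips with 20 to 120 N. Pads are 22 mm wide; open, the fingers measure 114 mm over their backs; the gripper's body (76 mm by 85 mm) begins 54 mm behind the grasp point. The pads swing forward as they close: fully open they stand 13 mm farther back than shut.
Start: joints at [-1.274, 0.383, 0.044, 1.598, -0.018, 1.161, -0.05], TCP at [0.25, 0.6, 0.239] pointing down, gripper open.
Joint ranges: [-2.61, 2.61], [-0.41, 2.15], [-1.48, 1.57], [0, 2.5], [-1.57, 4.71], [0.05, 1.97], [-2.85, 2.85]. Speed limits (rad/s): [2.79, 2.79, 3.14, 3.14, 3.14, 3.14, 3.14].

## Interface

Orientations are given as a unit quaternion [x, y, z, w].
In Python, from plant import arm, imaging, finder gives the robot as it stands.
- The arm moves only by the tool move_arm, never from a script. Its arguments are lists of equal length, an entry for each row: "translation": the shift along the tool's x, y, z in mm, a list of three; "yaw": the turn about the tool's z in rad; "claw": the opening, from 0 (shut) to 1 (fully open). A call has 1 to 8 rows; each row is the pose to reach, as a shift and turn from the pose measured when the call began, along the tool's axes at that moment; what a row does not reach only later rows make up. A row lasts 1/8 s, in which the tool goes at most 62.5 mm and 10.7 degrees, less where a joint would pass 70% of its speed; a pose out of reach is approached as far as the arm can. A call with a gripper value outside its range is refused whole. The fingers move at their own pace and stop on an object; the grip force is fixed at half the most. Time passes only in rows, so rows that repeat a pose let the fingers close. It gives the time, the measured TCP pose, the force and the opening at its end, in the units of the state.
- arm.read_state(): the state, without advancing time (a new reading comes with each control period).
- imaging.read_camera(name): name is "side" or "top"; returns a dict with "frame" (480x640x3 uint8, red, green, blue), "depth" (480x640 float32, m along the optical axis (not along the pixel's ray), 0 where there is no reading), "fov_y" (degrees; the focal length in pixels is half the picture's height over the tangent of half this angle, whatever the lens; pixels are square), "cx", "cy" (the principal point, pixels), "world_to_cam" (4x4, takes a point from world to camera coordinates). Camera axes: x right, y down, z forward; pixel columns grow to the right and rows downward; lengths in m; the calibration is good to about 2 mm. A picture is of the moment at which its call begins.
- arm.close_job(): hands the job in, once; it reports no verdict.
Trained networks look in the newest picture that a camera, given by its name, has taken for a name from the list of things; names that differ only in an ending like _2 or _b are one class to them, and where a whole thing is asked for, a point or a joint stands for the part that bears it (a point fixed in the world has none). Each returns a list of dicts, best first, with "confidence" (0 to 1); they miss things now and then, are a little off and sometimes report something else, mostly with a low value. They report only what shows in the picture. A call takes as long as a camera call.
- finder.regions_of(camera, query): "pixels" (480x640 bool, what is visible of it) and "bbox" ([left, top, width, height] in pixels, round what is visible of it).
The state is a dict: "time_s": time; "joint_positions": joint angles; "joint_velocities": joint speeds; "effort": joint torques, N m; "eef_pos": TCP position; "ee_rot": TCP orientation; "force": force on the tool from outside, world axes, zero at the start; "torque": the same for the moment, N m; "finger_gap": finger opening in m.
Only numpy, scipy, OpenCV 4.12 (cv2) and the standard library are available. Lean on these libraries where they do the work, as an engineer would, in place of code of your own. Each camera call takes 0.05 s, during which the arm holds its last target. There are 200 camera calls.

## Working session

There is one attempt and no reset: what is moved stays moved. The work goes in short steps, Python scripts to look and compute and a tool call to move; the robot and the scene stay as the last step left them, time stands still between calls to the robot, and variables do not carry over. Pictures are saved under pics/ and viewed, about 8 in all and at most 12, crops included, and the job is handed in when it is done.

Besides the shell and the picture viewer there is one more tool, called after "Call:" as a command line: name --pt "numbers of a row" for each row, then --argument value for the rest. move_arm: Moves the arm, as the interface text tells. Its arguments: {"type":"object","properties":{"translation":{"type":"array","items":{"type":"array","items":{"type":"number"}}},"yaw":{"type":"array","items":{"type":"number"}},"claw":{"type":"array","items":{"type":"number"}}},"required":["translation","yaw","claw"]}

```bash
mkdir -p pics; cat > h.py <<'E'
import numpy as np, cv2
from plant import arm, imaging, finder
from scipy.spatial.transform import Rotation as R
def cam(n):
    c=imaging.read_camera(n); f=240/np.tan(np.radians(c["fov_y"])/2)
    d=c["depth"]; v,u=np.mgrid[:480,:640]
    P=np.stack([(u-c["cx"])/f*d,(v-c["cy"])/f*d,d],-1)
    T=np.linalg.inv(c["world_to_cam"]); W=P@T[:3,:3].T+T[:3,3]
    W[d==0]=np.nan
    return c,W
def circ(p):
    A=np.c_[2*p,np.ones(len(p))]; s=np.linalg.lstsq(A,(p**2).sum(1),rcond=None)[0]
    return s[0],s[1],np.sqrt(s[2]+s[0]**2+s[1]**2)
def totool(dw):
    s=arm.read_state(); return R.from_quat(s["ee_rot"]).inv().apply(np.array(dw))*1000
E
python3 - <<'E'
from h import *
s=arm.read_state();print(s["time_s"],s["eef_pos"],s["ee_rot"],s["finger_gap"],arm.tip_reach,s["force"])
print(R.from_quat(s["ee_rot"]).as_matrix().round(3))
for n in("top","side"):
    c,W=cam(n); cv2.imwrite(f"pics/{n}0.png",c["frame"][...,::-1])
    print(n,c["fov_y"],np.linalg.inv(c["world_to_cam"]).round(3).tolist())
    for q in "tub_rim follower_face tamper_center dish_floor lid_center filling_spatula pastry_brush soy_bottle chili_jar dip_bowl salt_pot dough_scraper".split():
        r=finder.regions_of(n,q)
        for k in r[:2]:
            p=W[k["pixels"]];p=p[~np.isnan(p[:,0])]
            if len(p): print(q,round(k["confidence"],2),k["bbox"],np.median(p,0).round(3),np.percentile(p,2,0).round(3),np.percentile(p,98,0).round(3))
E
```

```text
0.0 [0.24961367 0.59914869 0.23785437] [ 1.96058173e-01  9.80591355e-01 -1.32062334e-03 -2.06223931e-04] 0.08516074297314473 0.008 [-0.4404754  -0.03081714  0.28080901]
[[-0.923  0.385 -0.001]
 [ 0.385  0.923 -0.003]
 [-0.    -0.003 -1.   ]]
top 47.92240284234745 [[0.018, -0.99, 0.143, 0.445], [-1.0, -0.016, 0.016, -0.013], [-0.013, -0.143, -0.99, 1.274], [0.0, 0.0, 0.0, 1.0]]
tub_rim 0.56 [136.4, 244.5, 82.9, 82.7] [0.52  0.316 0.098] [0.445 0.242 0.006] [0.602 0.398 0.105]
follower_face 0.77 [144.9, 252.4, 63.9, 61.8] [0.521 0.32  0.1  ] [0.459 0.257 0.085] [0.584 0.384 0.105]
tamper_center 0.73 [423.1, 272.8, 53.9, 54.0] [ 0.497 -0.288  0.016] [ 0.446 -0.351  0.01 ] [ 0.555 -0.241  0.131]
dish_floor 0.61 [421.1, 265.1, 64.3, 69.1] [ 0.505 -0.311  0.006] [ 0.429 -0.373  0.   ] [ 0.575 -0.226  0.014]
dish_floor 0.39 [379.8, 250.8, 21.0, 77.7] [ 0.543 -0.153  0.019] [ 0.44  -0.172  0.01 ] [ 0.608 -0.135  0.024]
lid_center 0.56 [275.5, 279.1, 69.5, 73.1] [0.456 0.028 0.013] [ 0.38  -0.048  0.007] [0.533 0.105 0.054]
filling_spatula 0.62 [243.4, 256.6, 29.1, 81.8] [0.529 0.156 0.005] [
[... 2306 characters left out ...]
[ 0.726 -0.092  0.091] [ 0.698 -0.271  0.005] [ 0.789 -0.08   0.19 ]
soy_bottle 0.62 [319.5, 319.8, 121.6, 27.4] [0.464 0.158 0.011] [0.402 0.127 0.   ] [0.586 0.167 0.021]
chili_jar 0.6 [199.0, 223.3, 51.4, 66.2] [0.771 0.07  0.068] [0.74  0.018 0.005] [0.811 0.082 0.102]
dip_bowl 0.68 [367.8, 150.8, 54.7, 68.1] [ 0.498 -0.281  0.016] [ 0.445 -0.341  0.007] [ 0.551 -0.235  0.129]
dip_bowl 0.65 [195.3, 286.4, 67.0, 56.1] [0.734 0.164 0.027] [0.68  0.133 0.004] [0.777 0.235 0.046]
salt_pot 0.84 [279.6, 165.3, 28.9, 42.9] [ 0.715 -0.256  0.055] [ 0.695 -0.305  0.005] [ 0.752 -0.235  0.076]
dough_scraper 0.95 [174.4, 349.6, 76.5, 85.0] [0.716 0.32  0.006] [0.66  0.236 0.001] [0.769 0.39  0.017]
```

```bash
cat >> h.py <<'E'
def disc(W,c,r,z0,z1):
    p=W.reshape(-1,3); p=p[~np.isnan(p[:,0])]
    return p[(np.hypot(p[:,0]-c[0],p[:,1]-c[1])<r)&(p[:,2]>z0)&(p[:,2]<z1)]
def enc(p):
    (x,y),r=cv2.minEnclosingCircle(p[:,:2].astype(np.float32).copy()); return np.round([x,y,r,*p[:,:2].mean(0),p[:,2].mean(),len(p)],4)
def plane(p):
    a=np.linalg.lstsq(np.c_[p[:,:2],np.ones(len(p))],p[:,2],rcond=None)[0]; return a[:2].round(4)
E
python3 - <<'E'
from h import *
for n in("top","side"):
    c,W=cam(n); print(n)
    print("handle top",enc(disc(W,(.5,-.29),.06,.122,.14)))
    print("foot",enc(disc(W,(.5,-.295),.075,.0115,.019)))
    print("dish rim",enc(disc(W,(.5,-.295),.085,.0075,.0115)))
    print("knob",enc(disc(W,(.456,.03),.05,.049,.06)))
    print("flange",enc(disc(W,(.456,.03),.1,.007,.018)))
    p=disc(W,(.52,.32),.1,.085,.12);print("tubtop",enc(p))
    q=disc(W,(.52,.32),.055,.085,.12);print("foll",plane(q),q[:,2].mean())
    q=disc(W,(.52,.32),.1,.085,.12);q=q[np.hypot(q[:,0]-.52,q[:,1]-.32)>.072];print("rimfit",circ(q[:,:2]),q[:,2].mean())
    cv2.imwrite(f"pics/{n}1.png",cv2.resize(c["frame"][130:430,120:520,::-1],(800,600)))
E
```

```text
top
handle top [ 5.009e-01 -2.957e-01  1.880e-02  5.004e-01 -2.951e-01  1.288e-01
  2.490e+02]
foot [ 4.999e-01 -2.945e-01  7.470e-02  4.995e-01 -2.916e-01  1.490e-02
  1.556e+03]
dish rim [ 5.002e-01 -2.963e-01  8.150e-02  5.002e-01 -3.021e-01  9.600e-03
  5.540e+02]
knob [4.569e-01 2.830e-02 1.570e-02 4.567e-01 2.830e-02 5.390e-02 1.470e+02]
flange [4.475e-01 3.200e-02 9.630e-02 4.559e-01 2.840e-02 1.250e-02 3.952e+03]
tubtop [5.191e-01 3.220e-01 8.510e-02 5.211e-01 3.219e-01 9.810e-02 4.019e+03]
foll [ 0.035  -0.0293] 0.09964934469976743
rimfit (np.float64(0.5212031886501719), np.float64(0.32190041509373724), np.float64(0.07770346436147137)) 0.09332560969896181
side
handle top [ 4.986e-01 -2.921e-01  2.010e-02  4.985e-01 -2.891e-01  1.272e-01
  1.340e+02]
foot [ 5.018e-01 -2.938e-01  7.460e-02  4.981e-01 -2.861e-01  1.420e-02
  9.660e+02]
dish rim [ 4.994e-01 -2.977e-01  7.980e-02  4.989e-01 -2.791e-01  9.400e-03
  3.300e+02]
knob [4.538e-01 3.020e-02 1.790e-02 4.547e-01 3.330e-02 5.290e-02 1.730e+02]
flange [4.537e-01 2.940e-02 8.790e-02 4.541e-01 4.020e-02 1.190e-02 4.108e+03]
tubtop [5.198e-01 3.253e-01 8.220e-02 5.188e-01 3.370e-01 9.740e-02 9.189e+03]
foll [ 0.0342 -0.03  ] 0.0992433129372733
rimfit (np.float64(0.519766601907331), np.float64(0.3240701101451765), np.float64(0.07677418941762526)) 0.09295526153903301
```

View pics/top0.png

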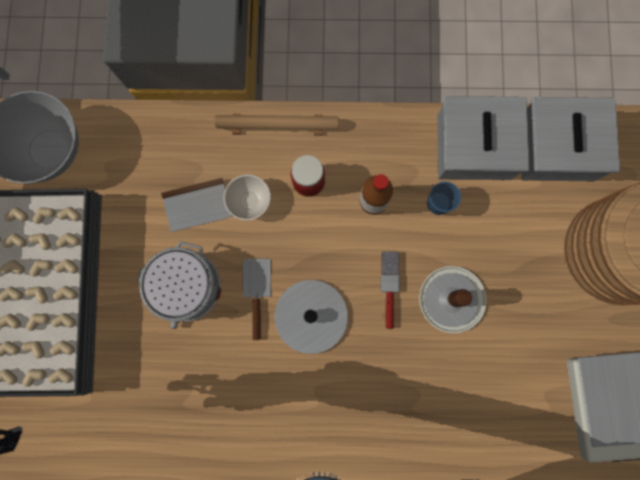

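View pics/side0.png

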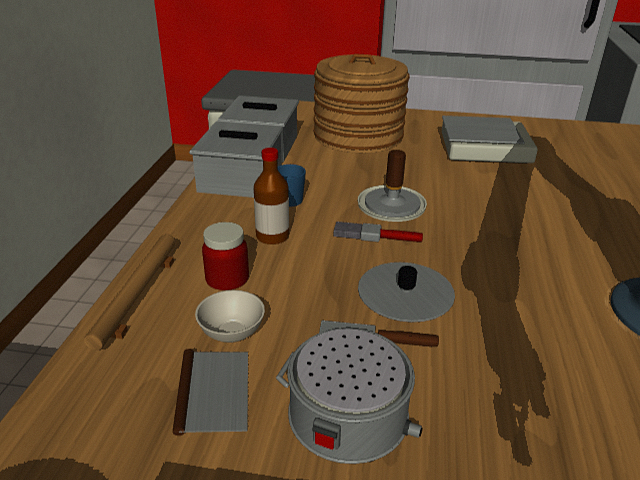

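```bash
cat > t.py <<'E'
import sys; from h import *
s=arm.read_state(); t=np.array(list(map(float,sys.argv[1:4])))
print(s["time_s"],s["eef_pos"].round(4),(R.from_quat(s["ee_rot"]).as_matrix()[:,2]).round(4),s["force"].round(1),s["finger_gap"],s["joint_positions"].round(2)); print(totool(t-s["eef_pos"]).round(1))
E
python3 t.py .5 -.2945 .235
```

```text
1.4 [0.25   0.6    0.2393] [-0.  0. -1.] [ 0.3 -0.1  0.3] 0.08533209804183098 [-1.27  0.38  0.04  1.6  -0.02  1.16 -0.05]
[-574.8 -729.6    4.3]
```

Call:
move_arm --pt "-575 -730 4" --pt "-575 -730 4" --pt "-575 -730 4" --pt "-575 -730 4" --pt "-575 -730 4" --pt "-575 -730 4" --pt "-575 -730 4" --pt "-575 -730 4" --yaw '[0, 0, 0, 0, 0, 0, 0, 0]' --claw '[1, 1, 1, 1, 1, 1, 1, 1]'

```text
time_s: 2.4
eef_pos: [0.385, 0.1166, 0.2376]
ee_rot: [0.196, 0.981, 0.001, 0.001]
force: [1.3, -1.1, 0.4]
finger_gap: 0.0855
```

```bash
python3 t.py .5 -.2945 .235
```

```text
2.4 [0.385  0.1166 0.2376] [ 0.0015  0.0013 -1.    ] [ 1.3 -1.1  0.4] 0.08547327075139598 [-0.82 -0.13  0.4   2.17  0.06  1.09  0.73]
[-264.2 -335.3    2.2]
```

Call:
move_arm --pt "-264 -335 2" --pt "-264 -335 2" --pt "-264 -335 2" --pt "-264 -335 2" --pt "-264 -335 2" --pt "-264 -335 2" --pt "-264 -335 2" --pt "-264 -335 2" --yaw '[0, 0, 0, 0, 0, 0, 0, 0]' --claw '[1, 1, 1, 1, 1, 1, 1, 1]'

```text
time_s: 3.4
eef_pos: [0.4989, -0.3001, 0.2354]
ee_rot: [0.2, 0.98, -0.002, 0.001]
force: [-0.4, 0.9, 0.1]
finger_gap: 0.0852
```

```bash
python3 t.py .5 -.2945 .081
```

```text
3.4 [ 0.4989 -0.3001  0.2354] [ 3.0e-04 -4.1e-03 -1.0e+00] [-0.4  0.9  0.1] 0.08523701973364413 [-0.26  0.35  0.88  1.8  -0.29  1.13  1.9 ]
[  1.5   6.2 154.4]
```

Call:
move_arm --pt "1.5 6 0" --pt "1.5 6 40" --pt "1.5 6 90" --pt "1.5 6 130" --pt "1.5 6 154" --pt "1.5 6 154" --yaw '[0, 0, 0, 0, 0, 0]' --claw '[1, 1, 1, 1, 1, 1]'

```text
time_s: 4.15
eef_pos: [0.4989, -0.2909, 0.0796]
ee_rot: [0.198, 0.98, -0.001, -0.002]
force: [0.3, 1.1, 0.3]
finger_gap: 0.0852
```

```bash
python3 t.py .5 -.2945 .081; python3 - <<'E'
from h import *
for n in("top","side"):
    c,W=cam(n); f=c["frame"]; x0=400 if n=="top" else 340; y0=230 if n=="top" else 100
    cv2.imwrite(f"pics/{n}2.png",cv2.resize(f[y0:y0+120,x0:x0+120,::-1],(480,480)))
a=[cv2.imread(f"pics/{n}2.png") for n in("top","side")];cv2.imwrite("pics/g2.png",cv2.resize(np.hstack(a),(800,400)))
E
```

```text
4.15 [ 0.4989 -0.2909  0.0796] [-3.5e-03 -5.0e-04 -1.0e+00] [0.3 1.1 0.3] 0.08522628661401524 [-0.14  0.55  0.74  1.92 -0.48  0.86  2.03]
[-2.4 -2.9 -1.4]
```

View pics/g2.png

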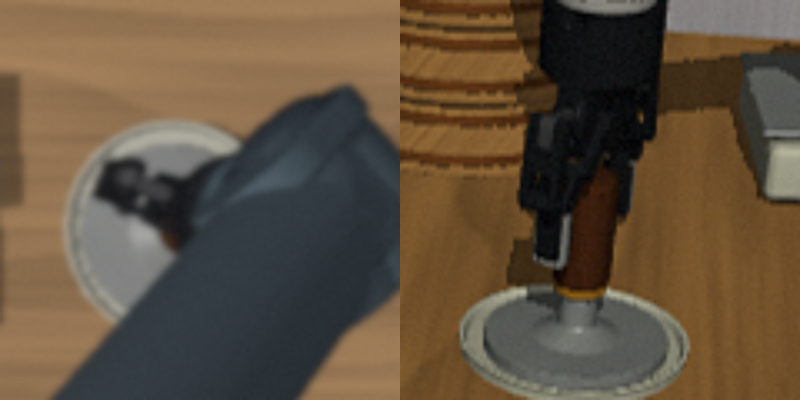

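The handle (about (590,230) in the side half) stands between the open fingers. I centre on it, then close.

```bash
python3 t.py .5 -.2945 .081
```

```text
4.25 [ 0.5009 -0.2933  0.0824] [ 0.0018 -0.0037 -1.    ] [ 1.2 -0.6  0.1] 0.08563174157800857 [-0.14  0.55  0.75  1.91 -0.48  0.86  2.03]
[ 0.4 -1.4  1.4]
```

Call:
move_arm --pt "0 -1 1" --pt "0 -1 1" --pt "0 -1 1" --pt "0 -1 1" --pt "0 -1 1" --pt "0 -1 1" --pt "0 -1 1" --pt "0 -1 1" --yaw '[0, 0, 0, 0, 0, 0, 0, 0]' --claw '[0.8, 0.6, 0.4, 0.2, 0, 0, 0, 0]'

```text
time_s: 5.25
eef_pos: [0.501, -0.2958, 0.0828]
ee_rot: [0.199, 0.98, -0.002, 0.002]
force: [-2.0, -1.0, 6.3]
finger_gap: 0.0368
```

```bash
python3 t.py .5 -.2945 .081
```

```text
5.25 [ 0.501  -0.2958  0.0828] [ 0.0035 -0.0053 -1.    ] [-2.  -1.   6.3] 0.03682486051866292 [-0.14  0.55  0.75  1.91 -0.48  0.86  2.03]
[1.4 0.8 1.7]
```

Call:
move_arm --pt "0 0 -20" --pt "0 0 -60" --pt "0 0 -110" --pt "0 0 -150" --pt "0 0 -150" --pt "0 0 -150" --yaw '[0, 0, 0, 0, 0, 0]' --claw '[0, 0, 0, 0, 0, 0]'

```text
time_s: 6.0
eef_pos: [0.4993, -0.2937, 0.2314]
ee_rot: [0.199, 0.98, -0.001, 0.001]
force: [0.5, -0.1, -4.7]
finger_gap: 0.0369
```

```bash
python3 t.py .5205 .323 .235
```

```text
6.0 [ 0.4993 -0.2937  0.2314] [ 0.001  -0.0031 -1.    ] [ 0.5 -0.1 -4.7] 0.03687992088492559 [-0.27  0.35  0.89  1.81 -0.3   1.12  1.89]
[221.2 576.   -5.5]
```

Call:
move_arm --pt "12 30 -6" --pt "29 75 -6" --pt "50 130 -6" --pt "71 185 -6" --pt "92 240 -6" --pt "113 295 -6" --pt "134 350 -6" --pt "155 405 -6" --yaw '[0, 0, 0, 0, 0, 0, 0, 0]' --claw '[0, 0, 0, 0, 0, 0, 0, 0]'

```text
time_s: 7.0
eef_pos: [0.5125, 0.1411, 0.2335]
ee_rot: [0.199, 0.98, -0.003, -0.001]
force: [1.2, -0.6, -3.3]
finger_gap: 0.0371
```

```bash
python3 t.py .5205 .323 .235
```

```text
7.0 [0.5125 0.1411 0.2335] [-0.0035 -0.0051 -1.    ] [ 1.2 -0.6 -3.3] 0.03708813497608914 [-0.98  0.19  0.71  1.91 -0.14  1.09  0.95]
[ 63.6 170.6  -2.4]
```

Call:
move_arm --pt "20 54 -2" --pt "38 100 -2" --pt "52 140 -2" --pt "64 170 -2" --pt "64 170 -2" --pt "64 170 -2" --pt "64 170 -2" --pt "64 170 -2" --yaw '[0, 0, 0, 0, 0, 0, 0, 0]' --claw '[0, 0, 0, 0, 0, 0, 0, 0]'

```text
time_s: 8.0
eef_pos: [0.5201, 0.3209, 0.2344]
ee_rot: [0.2, 0.98, -0.003, -0.001]
force: [0.4, -0.6, -3.9]
finger_gap: 0.0368
```

```bash
python3 t.py .5205 .323 .19; python3 - <<'E'
from h import *
for n in("top","side"):
    c,W=cam(n)
    q=disc(W,(.52,.32),.1,.13,.18);print(n,len(q)); 
    if len(q): print(enc(q))
    if n=="side": cv2.imwrite("pics/s3.png",cv2.resize(c["frame"][200:480,220:500,::-1],(560,560)))
E
```

```text
8.0 [0.5201 0.3209 0.2344] [-0.0039 -0.0055 -1.    ] [ 0.4 -0.6 -3.9] 0.036759034539978155 [-1.11  0.36  0.61  1.72 -0.22  1.14  0.73]
[ 0.4  2.3 44.4]
top 2004
[5.191e-01 3.212e-01 6.280e-02 5.169e-01 3.089e-01 1.662e-01 2.004e+03]
side 5201
[5.183e-01 3.233e-01 6.310e-02 5.167e-01 3.373e-01 1.661e-01 5.201e+03]
```

View pics/s3.png

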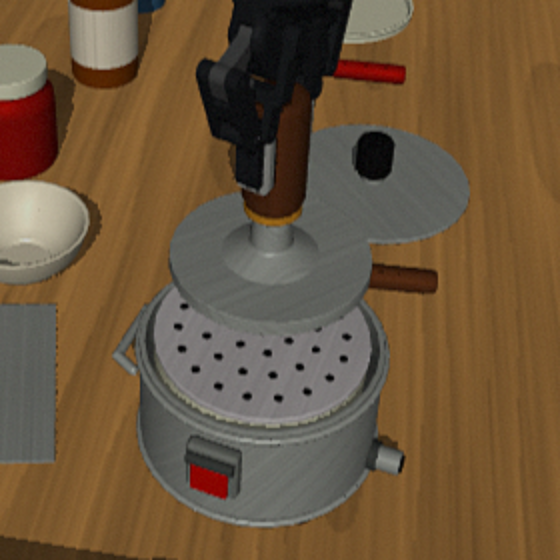

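Foot (about (270,260) in the crop) hangs level above the perforated follower, centred to about 2 mm. I go down in stages.

Call:
move_arm --pt "-1 2 10" --pt "-1 2 25" --pt "-1 2 40" --pt "-1 2 48" --pt "-1 2 53" --pt "-1 2 58" --pt "-1 2 63" --pt "-1 2 68" --yaw '[0, 0, 0, 0, 0, 0, 0, 0]' --claw '[0, 0, 0, 0, 0, 0, 0, 0]'

```text
time_s: 9.1
eef_pos: [0.5219, 0.3227, 0.1693]
ee_rot: [0.2, 0.98, -0.002, -0.002]
force: [-4.5, -2.7, 8.9]
finger_gap: 0.0364
```

```bash
python3 t.py .521 .3225 .151
```

```text
9.1 [0.5219 0.3227 0.1693] [-0.0043 -0.004  -1.    ] [-4.5 -2.7  8.9] 0.03639675530253068 [-1.09  0.44  0.59  1.77 -0.28  1.02  0.77]
[ 0.7 -0.4 18.3]
```

Call:
move_arm --pt "0 0 5" --pt "0 0 9" --pt "0 0 13" --pt "0 0 16" --pt "0 0 18" --pt "0 0 20" --pt "0 0 20" --pt "0 0 20" --yaw '[0, 0, 0, 0, 0, 0, 0, 0]' --claw '[0, 0, 0, 0, 0, 0, 0, 0]'

```text
time_s: 10.1
eef_pos: [0.5221, 0.3225, 0.1522]
ee_rot: [0.2, 0.98, -0.002, -0.002]
force: [-4.7, -1.5, 8.5]
finger_gap: 0.0372
```

```bash
python3 t.py .521 .3225 .151
```

```text
10.1 [0.5221 0.3225 0.1522] [-0.0053 -0.0029 -1.    ] [-4.7 -1.5  8.5] 0.03716756380784884 [-1.08  0.46  0.58  1.78 -0.29  1.    0.78]
[ 1.  -0.5  1.2]
```

Call:
move_arm --pt "0 0 2" --pt "0 0 4" --pt "0 0 6" --pt "0 0 6" --pt "0 0 6" --yaw '[0, 0, 0, 0, 0]' --claw '[0, 0, 0, 0, 0]'

```text
time_s: 10.72
eef_pos: [0.5228, 0.3224, 0.1514]
ee_rot: [0.2, 0.98, -0.001, -0.003]
force: [-7.3, -4.4, 19.8]
finger_gap: 0.0368
```

Call:
move_arm --pt "0 0 3" --pt "0 0 6" --pt "0 0 8" --pt "0 0 8" --pt "0 0 8" --pt "0 0 8" --yaw '[0, 0, 0, 0, 0, 0]' --claw '[0, 0, 0, 0, 0, 0]'

```text
time_s: 11.48
eef_pos: [0.5236, 0.3221, 0.1512]
ee_rot: [0.201, 0.98, -0.0, -0.005]
force: [-11.9, -6.9, 31.5]
finger_gap: 0.0367
```

```bash
python3 t.py .521 .3225 .235; python3 - <<'E'
from h import *
for n in("top","side"):
    c,W=cam(n)
    q=disc(W,(.52,.322),.058,.07,.095);print(n,len(q),np.median(q[:,2]),plane(q[abs(q[:,2]-np.median(q[:,2]))<.004]))
    q=disc(W,(.521,.3225),.085,.09,.1);q=q[np.hypot(q[:,0]-.52,q[:,1]-.32)>.07];print("rimfit",circ(q[:,:2]),np.median(q[:,2]))
    if n=="side": cv2.imwrite("pics/s4.png",cv2.resize(c["frame"][200:480,220:500,::-1],(560,560)))
E
```

```text
11.475 [0.5236 0.3221 0.1512] [-0.0095  0.0016 -1.    ] [-11.9  -6.9  31.5] 0.03671759468604781 [-1.07  0.46  0.57  1.78 -0.3   1.    0.79]
[  3.3  -0.8 -83.8]
top 1446 0.08335764384946187 [-0.0184  0.006 ]
rimfit (np.float64(0.5214527612063383), np.float64(0.32239718156851904), np.float64(0.07770486067220655)) 0.09390885011073602
side 3805 0.08330689330523022 [-0.0276  0.0079]
rimfit (np.float64(0.520038504235247), np.float64(0.3260153530584887), np.float64(0.07726649344625716)) 0.09347975584467572
```

View pics/s4.png

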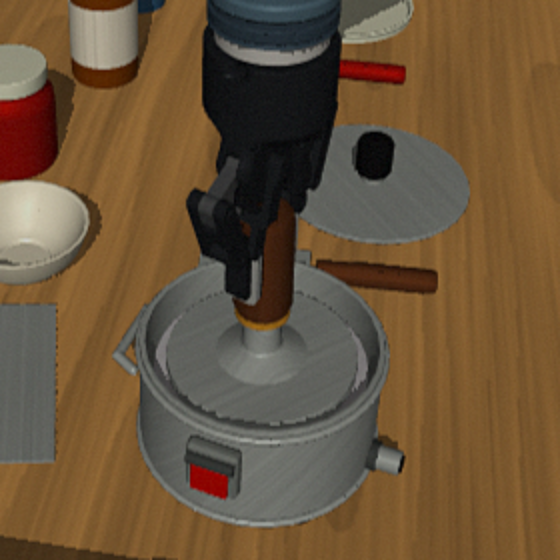

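Foot is down in the bore, its top at 83.3 mm, so the follower is on the stop. It leans about 0.02 in x from the sideways load, so I ease that off while pressing.

Call:
move_arm --pt "2 0 5" --pt "4 -1 5" --pt "5 -1 5" --pt "5 -1 5" --pt "5 -1 5" --yaw '[0, 0, 0, 0, 0]' --claw '[0, 0, 0, 0, 0]'

```text
time_s: 12.2
eef_pos: [0.522, 0.3222, 0.1515]
ee_rot: [0.201, 0.98, 0.001, -0.003]
force: [-3.9, -5.0, 15.5]
finger_gap: 0.0365
```

```bash
cat > p.py <<'E'
from h import *
s=arm.read_state();print(s["force"].round(1),R.from_quat(s["ee_rot"]).as_matrix()[:,2].round(4),s["torque"].round(2))
for n in("top","side"):
    c,W=cam(n)
    q=disc(W,(.52,.322),.058,.07,.095);q=q[np.hypot(q[:,0]-.52,q[:,1]-.322)>.03];print(n,len(q),np.median(q[:,2]),plane(q[abs(q[:,2]-np.median(q[:,2]))<.004]))
E
python3 p.py
```

```text
[-3.9 -5.  15.5] [-0.0048  0.0034 -1.    ] [-1.46  1.2   0.1 ]
top 1207 0.0832372938149486 [-0.0075  0.0001]
side 2902 0.08291560344767335 [-0.0111  0.0061]
```

Call:
move_arm --pt "2 -2 5" --pt "2 -2 6" --pt "2 -2 6" --pt "2 -2 6" --pt "2 -2 6" --yaw '[0, 0, 0, 0, 0]' --claw '[0, 0, 0, 0, 0]'

```text
time_s: 12.92
eef_pos: [0.522, 0.3218, 0.1514]
ee_rot: [0.201, 0.98, 0.003, -0.001]
force: [-4.6, -4.6, 19.4]
finger_gap: 0.0366
```

```bash
python3 p.py
```

```text
[-4.6 -4.6 19.4] [-0.0016  0.0072 -1.    ] [-1.13  1.75  0.12]
top 1203 0.08321130046089009 [-0.0053  0.0099]
side 2908 0.08290845611445219 [-0.0116  0.0127]
```

Call:
move_arm --pt "0 0 -4" --pt "0 0 -10" --pt "0 0 -25" --pt "0 0 -55" --pt "0 0 -84" --pt "0 0 -84" --pt "0 0 -84" --yaw '[0, 0, 0, 0, 0, 0, 0]' --claw '[0, 0, 0, 0, 0, 0, 0]'

```text
time_s: 13.9
eef_pos: [0.5212, 0.3209, 0.2342]
ee_rot: [0.201, 0.98, 0.003, -0.002]
force: [0.1, 0.3, -5.1]
finger_gap: 0.0368
```

```bash
python3 t.py .5 -.2945 .235; python3 - <<'E'
from h import *
for n in("side","top"):
    c,W=cam(n)
    q=disc(W,(.521,.3225),.062,.06,.1);print(n,len(q),np.median(q[:,2]),plane(q[abs(q[:,2]-np.median(q[:,2]))<.005]))
    q=disc(W,(.521,.3225),.1,.13,.18);print(enc(q)); h=q[(q[:,2]<.172)&(np.hypot(q[:,0]-.52,q[:,1]-.322)>.03)];print("foot tilt",plane(h),np.median(h[:,2]))
E
```

```text
13.9 [0.5212 0.3209 0.2342] [-0.0033  0.0061 -1.    ] [ 0.1  0.3 -5.1] 0.036789347006977266 [-1.11  0.36  0.61  1.72 -0.23  1.13  0.74]
[-222.8 -574.    -4.5]
side 4101 0.07329952724145983 [-0.0107  0.0127]
[5.188e-01 3.235e-01 6.350e-02 5.179e-01 3.376e-01 1.659e-01 5.165e+03]
foot tilt [-0.0054 -0.0116] 0.165438227295176
top 461 0.0731837161701403 [-0.0065  0.0006]
[5.204e-01 3.204e-01 6.260e-02 5.173e-01 3.090e-01 1.653e-01 1.974e+03]
foot tilt [-0.0068  0.0155] 0.16500375575476167
```

Call:
move_arm --pt "-12 -30 -4" --pt "-29 -75 -4" --pt "-50 -130 -4" --pt "-71 -185 -4" --pt "-92 -240 -4" --pt "-113 -295 -4" --pt "-134 -350 -4" --pt "-155 -405 -4" --yaw '[0, 0, 0, 0, 0, 0, 0, 0]' --claw '[0, 0, 0, 0, 0, 0, 0, 0]'

```text
time_s: 15.0
eef_pos: [0.5026, -0.1143, 0.2344]
ee_rot: [0.201, 0.98, 0.002, -0.003]
force: [0.8, -0.1, -5.0]
finger_gap: 0.0371
```

```bash
python3 t.py .5 -.2945 .235; python3 - <<'E'
from h import *
for n in("side","top"):
    c,W=cam(n)
    q=disc(W,(.5,-.295),.09,.0078,.013);print(n,enc(q),circ(q[:,:2]))
    q=disc(W,(.5,-.295),.055,-.01,.05);print(np.median(q[:,2]))
E
```

```text
15.0 [ 0.5026 -0.1143  0.2344] [-0.0058  0.0054 -1.    ] [ 0.8 -0.1 -5. ] 0.0370907077756475 [-0.65  0.17  0.88  1.95 -0.16  1.09  1.46]
[ -68.5 -166.7   -1.6]
side [ 4.991e-01 -2.968e-01  7.900e-02  4.956e-01 -2.735e-01  9.500e-03
  1.670e+02] (np.float64(0.4998959751976867), np.float64(-0.2966626960617833), np.float64(0.07457402192526959))
0.003908147530774508
top [ 5.020e-01 -3.017e-01  7.730e-02  4.961e-01 -3.313e-01  9.800e-03
  3.290e+02] (np.float64(0.4992661516811876), np.float64(-0.31159905743753546), np.float64(0.05966207623204613))
0.0044186704689881395
```

Call:
move_arm --pt "-22 -54 -2" --pt "-40 -98 -2" --pt "-55 -135 -2" --pt "-68 -167 -2" --pt "-68 -167 -2" --pt "-68 -167 -2" --pt "-68 -167 -2" --pt "-68 -167 -2" --yaw '[0, 0, 0, 0, 0, 0, 0, 0]' --claw '[0, 0, 0, 0, 0, 0, 0, 0]'

```text
time_s: 16.1
eef_pos: [0.4957, -0.3018, 0.2371]
ee_rot: [0.207, 0.978, -0.001, -0.003]
force: [-0.0, -0.3, -4.2]
finger_gap: 0.0368
```

```bash
python3 t.py .5005 -.2955 .092; python3 - <<'E'
from h import *
for n in("side","top"):
    c,W=cam(n)
    q=disc(W,(.5,-.295),.1,.13,.175);print(n,enc(q)); h=q[(q[:,2]<.172)&(np.hypot(q[:,0]-.5,q[:,1]+.295)>.03)];print("foot tilt",plane(h),np.median(h[:,2]))
E
```

```text
16.1 [ 0.4957 -0.3018  0.2371] [-5.7e-03 -3.0e-04 -1.0e+00] [-0.  -0.3 -4.2] 0.03678899073165005 [-0.28  0.36  0.92  1.8  -0.31  1.14  1.9 ]
[ -2.6   8.  145. ]
side [ 4.931e-01 -2.993e-01  6.490e-02  4.930e-01 -2.824e-01  1.675e-01
  1.147e+03]
foot tilt [-0.0104 -0.0298] 0.16776196804399274
top [ 4.962e-01 -3.000e-01  6.190e-02  4.893e-01 -2.812e-01  1.693e-01
  1.576e+03]
foot tilt [-0.0081 -0.0032] 0.16882732343934492
```

Call:
move_arm --pt "-3 6 0" --pt "-3 6 30" --pt "-3 6 70" --pt "-3 6 105" --pt "-3 6 130" --pt "-3 6 138" --pt "-3 6 138" --pt "-3 6 138" --yaw '[0, 0, 0, 0, 0, 0, 0, 0]' --claw '[0, 0, 0, 0, 0, 0, 0, 0]'

```text
time_s: 17.2
eef_pos: [0.5012, -0.2989, 0.1007]
ee_rot: [0.207, 0.978, -0.001, -0.001]
force: [0.2, 0.1, -4.0]
finger_gap: 0.0372
```

```bash
python3 t.py .5005 -.2955 .0815; python3 - <<'E'
from h import *
for n in("side","top"):
    c,W=cam(n)
    q=disc(W,(.5,-.295),.075,.016,.036);h=q[(np.hypot(q[:,0]-.5,q[:,1]+.295)>.03)];print(n,enc(q),"foot tilt",plane(h),np.median(h[:,2]))
E
```

```text
17.2 [ 0.5012 -0.2989  0.1007] [-0.0028 -0.002  -1.    ] [ 0.2  0.1 -4. ] 0.03724905286460318 [-0.17  0.54  0.79  1.9  -0.48  0.91  2.02]
[ 2.   2.8 19.2]
side [ 4.977e-01 -2.946e-01  6.550e-02  4.989e-01 -2.816e-01  3.110e-02
  1.119e+03] foot tilt [-0.005  -0.0232] 0.031458598470032295
top [ 5.035e-01 -2.944e-01  6.170e-02  5.066e-01 -2.691e-01  3.200e-02
  8.040e+02] foot tilt [-0.0073 -0.0099] 0.032183397806220704
```

Call:
move_arm --pt "0 0 6" --pt "0 0 12" --pt "0 0 16" --pt "0 0 19" --pt "0 0 21" --pt "0 0 21" --yaw '[0, 0, 0, 0, 0, 0]' --claw '[0, 0, 0, 0, 0, 0]'

```text
time_s: 18.05
eef_pos: [0.5004, -0.2985, 0.083]
ee_rot: [0.207, 0.978, 0.001, -0.002]
force: [-7.5, 7.9, 20.9]
finger_gap: 0.0364
```

```bash
python3 t.py .5005 -.2955 .0815
```

```text
18.05 [ 0.5004 -0.2985  0.083 ] [-0.004   0.0031 -1.    ] [-7.5  7.9 20.9] 0.036443130044910205 [-0.15  0.57  0.77  1.9  -0.51  0.88  2.04]
[1.1 2.8 1.5]
```

Call:
move_arm --pt "0 0 0" --pt "0 0 0" --pt "0 0 0" --pt "0 0 0" --pt "0 0 0" --pt "0 0 0" --yaw '[0, 0, 0, 0, 0, 0]' --claw '[0, 0, 0.5, 0.7, 1, 1]'

```text
time_s: 18.8
eef_pos: [0.5005, -0.2986, 0.083]
ee_rot: [0.207, 0.978, 0.001, -0.002]
force: [-0.5, 0.2, -0.8]
finger_gap: 0.0851
```

```bash
cat > d.py <<'E'
from h import *
s=arm.read_state();print(s["eef_pos"].round(4),s["finger_gap"],s["force"].round(1))
for n in("side","top"):
    c,W=cam(n)
    q=disc(W,(.5,-.295),.072,.0115,.019);h=q[(np.hypot(q[:,0]-.5,q[:,1]+.295)<.056)];print(n,enc(q),circ(q[:,:2]),"tilt",plane(h),np.median(h[:,2]))
    q=disc(W,(.5,-.295),.06,.122,.14);print("handle",enc(q) if len(q) else 0)
E
python3 d.py
```

```text
[ 0.5005 -0.2986  0.083 ] 0.08505751902609818 [-0.5  0.2 -0.8]
side [ 4.985e-01 -2.949e-01  6.440e-02  4.982e-01 -2.863e-01  1.420e-02
  9.760e+02] (np.float64(0.49851694479131015), np.float64(-0.2942695548647477), np.float64(0.04627599823917752)) tilt [0.001  0.0011] 0.014196531191596085
handle [ 4.947e-01 -2.930e-01  5.780e-02  4.935e-01 -2.956e-01  1.285e-01
  2.040e+02]
top [ 4.986e-01 -2.893e-01  6.790e-02  5.005e-01 -2.673e-01  1.490e-02
  6.630e+02] (np.float64(0.5081132116284194), np.float64(-0.28422324338055177), np.float64(0.042171998473762046)) tilt [ 0.0023 -0.013 ] 0.014946739772022988
handle [ 0.5015 -0.2631  0.0246  0.5071 -0.2598  0.1324 21.    ]
```

Foot flat at 14.2 mm (floor 4 + 10). I retreat upward.

Call:
move_arm --pt "0 0 -15" --pt "0 0 -40" --pt "0 0 -85" --pt "0 0 -130" --pt "0 0 -150" --pt "0 0 -150" --yaw '[0, 0, 0, 0, 0, 0]' --claw '[1, 1, 1, 1, 1, 1]'

```text
time_s: 19.65
eef_pos: [0.5019, -0.2996, 0.2348]
ee_rot: [0.207, 0.978, 0.001, -0.0]
force: [-0.3, 0.4, -0.2]
finger_gap: 0.0852
```

```bash
python3 t.py .456 .029 .2; 
```

```text
19.65 [ 0.5019 -0.2996  0.2348] [-2.0e-04  2.2e-03 -1.0e+00] [-0.3  0.4 -0.2] 0.08518982562816288 [-0.28  0.37  0.92  1.8  -0.32  1.14  1.9 ]
[175.3 281.6  35.5]
```

Call:
move_arm --pt "26 42 5" --pt "52 84 10" --pt "78 126 20" --pt "110 175 35" --pt "140 225 35" --pt "165 265 35" --pt "175 282 35" --pt "175 282 35" --yaw '[0, 0, 0, 0, 0, 0, 0, 0]' --claw '[1, 1, 1, 1, 1, 1, 1, 1]'

```text
time_s: 20.65
eef_pos: [0.4547, 0.031, 0.1989]
ee_rot: [0.205, 0.979, 0.0, -0.002]
force: [-0.0, -0.3, 0.5]
finger_gap: 0.0854
```

```bash
python3 t.py .456 .029 .031;python3 d.py; python3 - <<'E'
from h import *
c,W=cam("top");q=disc(W,(.5,-.295),.09,.0078,.0115);print("dish",enc(q),circ(q[:,:2]))
E
```

```text
20.65 [0.4547 0.031  0.1989] [-0.0036  0.0011 -1.    ] [-0.  -0.3  0.5] 0.08542914195227558 [-0.94  0.05  0.81  2.12 -0.05  0.99  1.06]
[ -2.6  -1.2 167.9]
[0.4547 0.031  0.1989] 0.08542914195227558 [-0.  -0.3  0.5]
side [ 4.937e-01 -2.946e-01  6.730e-02  5.058e-01 -2.800e-01  1.420e-02
  7.690e+02] (np.float64(0.49691121470653504), np.float64(-0.2942375285301039), np.float64(0.04753320103325086)) tilt [ 0.0017 -0.0023] 0.014123752406264178
handle [ 5.060e-01 -2.922e-01  1.860e-02  5.080e-01 -2.895e-01  1.272e-01
  5.400e+01]
top [ 4.983e-01 -2.920e-01  7.020e-02  4.997e-01 -2.929e-01  1.490e-02
  1.574e+03] (np.float64(0.5007128639703096), np.float64(-0.2977430506498796), np.float64(0.04786821272303411)) tilt [0.0012 0.0018] 0.014960103169497696
handle [ 5.012e-01 -2.976e-01  1.910e-02  5.009e-01 -2.965e-01  1.287e-01
  2.440e+02]
dish [ 4.954e-01 -3.004e-01  8.440e-02  4.984e-01 -2.983e-01  9.800e-03
  5.220e+02] (np.float64(0.5027887837045122), np.float64(-0.3008990222088807), np.float64(0.06560048625298348))
```

Call:
move_arm --pt "-2 -1 30" --pt "-2 -1 80" --pt "-2 -1 120" --pt "-2 -1 150" --pt "-2 -1 166" --pt "-2 -1 166" --pt "-2 -1 166" --yaw '[0, 0, 0, 0, 0, 0, 0]' --claw '[1, 1, 1, 1, 1, 1, 1]'

```text
time_s: 21.68
eef_pos: [0.4577, 0.0249, 0.0343]
ee_rot: [0.209, 0.978, 0.0, -0.0]
force: [-0.5, -0.2, 0.4]
finger_gap: 0.0853
```

```bash
python3 t.py .456 .029 .032
```

```text
21.675 [0.4577 0.0249 0.0343] [-6.e-04  5.e-04 -1.e+00] [-0.5 -0.2  0.4] 0.08534866253041981 [-0.75  0.42  0.68  2.21 -0.44  0.65  1.4 ]
[3.2 3.  2.3]
```

Call:
move_arm --pt "3 3 1" --pt "3 3 1" --pt "3 3 1" --pt "3 3 1" --pt "3 3 1" --pt "3 3 1" --pt "3 3 1" --pt "3 3 1" --yaw '[0, 0, 0, 0, 0, 0, 0, 0]' --claw '[1, 0.8, 0.6, 0.4, 0.2, 0, 0, 0]'

```text
time_s: 22.68
eef_pos: [0.4563, 0.0288, 0.0337]
ee_rot: [0.209, 0.978, 0.0, -0.0]
force: [-1.7, -0.4, 6.2]
finger_gap: 0.0299
```

```bash
python3 t.py .456 .029 .032
```

```text
22.675 [0.4563 0.0288 0.0337] [-8.e-04  8.e-04 -1.e+00] [-1.7 -0.4  6.2] 0.02986556975446565 [-0.75  0.42  0.68  2.21 -0.44  0.64  1.39]
[0.4 0.1 1.7]
```

Call:
move_arm --pt "0 0 -15" --pt "0 0 -50" --pt "0 0 -100" --pt "0 0 -145" --pt "0 0 -165" --pt "0 0 -165" --pt "0 0 -165" --yaw '[0, 0, 0, 0, 0, 0, 0]' --claw '[0, 0, 0, 0, 0, 0, 0]'

```text
time_s: 23.55
eef_pos: [0.4549, 0.0285, 0.1974]
ee_rot: [0.209, 0.978, -0.0, -0.002]
force: [-1.0, -0.1, -5.3]
finger_gap: 0.0303
```

```bash
python3 t.py .521 .323 .2
```

```text
23.55 [0.4549 0.0285 0.1974] [-3.6e-03  4.0e-04 -1.0e+00] [-1.  -0.1 -5.3] 0.03031318647279257 [-1.01  0.06  0.89  2.12 -0.05  0.99  1.06]
[ 60.3 295.8  -2.7]
```

Call:
move_arm --pt "7 30 -3" --pt "16 75 -3" --pt "26 125 -3" --pt "37 175 -3" --pt "47 225 -3" --pt "55 265 -3" --pt "60 296 -3" --pt "60 296 -3" --yaw '[0, 0, 0, 0, 0, 0, 0, 0]' --claw '[0, 0, 0, 0, 0, 0, 0, 0]'

```text
time_s: 24.55
eef_pos: [0.5194, 0.3269, 0.197]
ee_rot: [0.206, 0.978, -0.002, -0.003]
force: [-0.5, -0.2, -3.8]
finger_gap: 0.0307
```

```bash
cat > l.py <<'E'
import sys; from h import *
z0,z1=float(sys.argv[1]),float(sys.argv[2])
for n in("side","top"):
    c,W=cam(n)
    q=disc(W,(.521,.3225),.1,z0,z1);h=q[np.hypot(q[:,0]-.521,q[:,1]-.3225)>.03]; m=np.median(h[:,2]);h=h[abs(h[:,2]-m)<.006]
    print(n,enc(h),"tilt",plane(h),m)
    if n=="side": cv2.imwrite(f"pics/{sys.argv[3]}.png",cv2.resize(c["frame"][200:480,220:500,::-1],(560,560)))
E
python3 t.py .521 .323 .17; python3 l.py .155 .2 s5
```

```text
24.55 [0.5194 0.3269 0.197 ] [-0.0068 -0.0021 -1.    ] [-0.5 -0.2 -3.8] 0.030680081845616172 [-1.17  0.43  0.69  1.75 -0.3   1.08  0.77]
[-3.2 -2.8 26.9]
side [5.183e-01 3.290e-01 8.640e-02 5.144e-01 3.466e-01 1.751e-01 8.260e+03] tilt [-0.0055 -0.0037] 0.17513289344543023
top [5.197e-01 3.235e-01 8.530e-02 5.148e-01 3.068e-01 1.759e-01 3.490e+03] tilt [-0.0066 -0.0065] 0.17593549921889529
```

View pics/s5.png

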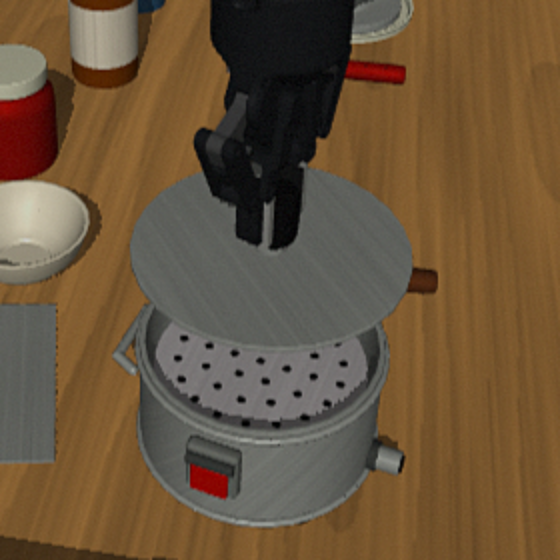

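Lid is held level above the tub. Top and side fits say to shift by +1.7 and −2 mm; I stop just above the rim to check again.

Call:
move_arm --pt "-2 -1 5" --pt "-2 -1 20" --pt "-2 -1 40" --pt "-2 -1 54" --pt "-2 -1 60" --pt "-2 -1 60" --pt "-2 -1 60" --yaw '[0, 0, 0, 0, 0, 0, 0]' --claw '[0, 0, 0, 0, 0, 0, 0]'

```text
time_s: 25.52
eef_pos: [0.5217, 0.3203, 0.1382]
ee_rot: [0.209, 0.978, -0.002, -0.002]
force: [-1.1, 1.2, -4.5]
finger_gap: 0.0302
```

```bash
python3 t.py .521 .3225 .12; python3 l.py .107 .125 s6
```

```text
25.525 [0.5217 0.3203 0.1382] [-0.0058 -0.0035 -1.    ] [-1.1  1.2 -4.5] 0.030213218425864767 [-1.14  0.49  0.66  1.8  -0.36  0.98  0.82]
[ 1.5  1.8 18.2]
side [5.200e-01 3.213e-01 8.610e-02 5.166e-01 3.398e-01 1.164e-01 7.680e+03] tilt [-0.0043 -0.0046] 0.11639280463323126
top [5.217e-01 3.201e-01 8.550e-02 5.172e-01 3.025e-01 1.171e-01 3.118e+03] tilt [-0.0039 -0.0038] 0.11703135024892808
```

Call:
move_arm --pt "1 2 0" --pt "1 2 4" --pt "1 2 8" --pt "1 2 12" --pt "1 2 16" --pt "1 2 19" --pt "1 2 19" --yaw '[0, 0, 0, 0, 0, 0, 0]' --claw '[0, 0, 0, 0, 0, 0, 0]'

```text
time_s: 26.5
eef_pos: [0.5214, 0.3223, 0.1208]
ee_rot: [0.209, 0.978, -0.002, -0.003]
force: [-4.8, -2.0, 4.5]
finger_gap: 0.0306
```

```bash
python3 t.py .521 .3225 .12; python3 l.py .092 .11 s6
```

```text
26.5 [0.5214 0.3223 0.1208] [-0.0073 -0.0026 -1.    ] [-4.8 -2.   4.5] 0.03055653656847723 [-1.13  0.52  0.65  1.8  -0.38  0.95  0.83]
[0.4 0.1 0.8]
side [5.196e-01 3.234e-01 8.610e-02 5.162e-01 3.422e-01 9.900e-02 7.668e+03] tilt [ 0.0004 -0.0013] 0.0990731461424657
top [5.218e-01 3.221e-01 8.510e-02 5.172e-01 3.045e-01 9.950e-02 2.993e+03] tilt [ 0.0006 -0.0024] 0.09950632498267753
```

Flange top is at 99 mm and flat, so the lid is seated. I open and retreat.

Call:
move_arm --pt "0 0 0" --pt "0 0 0" --pt "0 0 0" --pt "0 0 0" --pt "0 0 0" --pt "0 0 -20" --pt "0 0 -60" --pt "0 0 -110" --yaw '[0, 0, 0, 0, 0, 0, 0, 0]' --claw '[0.3, 0.6, 0.8, 1, 1, 1, 1, 1]'

```text
time_s: 27.6
eef_pos: [0.5218, 0.3222, 0.2324]
ee_rot: [0.209, 0.978, -0.002, -0.003]
force: [0.4, 0.4, 0.3]
finger_gap: 0.0854
```

Call:
move_arm --pt "0 -40 -20" --pt "0 -90 -20" --pt "0 -150 -20" --pt "0 -200 -20" --pt "0 -200 -20" --pt "0 -200 -20" --yaw '[0, 0, 0, 0, 0, 0]' --claw '[1, 1, 1, 1, 1, 1]'

```text
time_s: 28.35
eef_pos: [0.4407, 0.1403, 0.2548]
ee_rot: [0.21, 0.978, -0.001, -0.003]
force: [0.2, 0.4, -0.8]
finger_gap: 0.0853
```

```bash
python3 t.py .521 .3225 .12; python3 l.py .092 .11 s7; python3 d.py; python3 - <<'E'
from h import *
c,W=cam("top");print("knob",enc(disc(W,(.521,.322),.05,.136,.15)));cv2.imwrite("pics/t7.png",c["frame"][...,::-1])
E
```

```text
28.35 [0.4407 0.1403 0.2548] [-6.2e-03 -5.0e-04 -1.0e+00] [ 0.2  0.4 -0.8] 0.08526999095345639 [-1.22 -0.03  0.83  2.04  0.02  1.13  0.75]
[  0.7 199.5 134.2]
side [5.198e-01 3.238e-01 8.620e-02 5.188e-01 3.344e-01 9.910e-02 8.553e+03] tilt [ 0.0017 -0.0011] 0.09907331438487521
top [5.223e-01 3.226e-01 8.560e-02 5.354e-01 3.310e-01 9.950e-02 3.174e+03] tilt [-0.0009 -0.0024] 0.09946065298372031
[0.4408 0.1412 0.2544] 0.08526239979521615 [ 0.6  0.3 -0.2]
side [ 4.991e-01 -2.948e-01  6.490e-02  5.081e-01 -2.839e-01  1.420e-02
  7.950e+02] (np.float64(0.5030167302915228), np.float64(-0.2930804603166178), np.float64(0.043878186999793574)) tilt [-0.0072 -0.0002] 0.014130943968031273
handle [ 4.990e-01 -2.935e-01  1.930e-02  4.991e-01 -2.899e-01  1.274e-01
  1.240e+02]
top [ 4.996e-01 -2.951e-01  7.180e-02  4.997e-01 -2.931e-01  1.500e-02
  1.587e+03] (np.float64(0.5006475479558071), np.float64(-0.29760728320485075), np.float64(0.047862410192024696)) tilt [0.0039 0.0011] 0.015058258066538155
handle [ 5.013e-01 -2.971e-01  1.910e-02  5.008e-01 -2.965e-01  1.286e-01
  2.500e+02]
knob [5.216e-01 3.217e-01 1.580e-02 5.215e-01 3.217e-01 1.406e-01 1.720e+02]
```

View pics/t7.png

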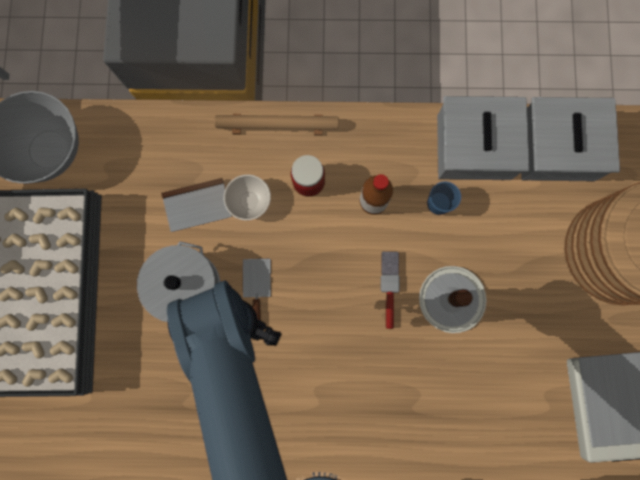

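View pics/s7.png

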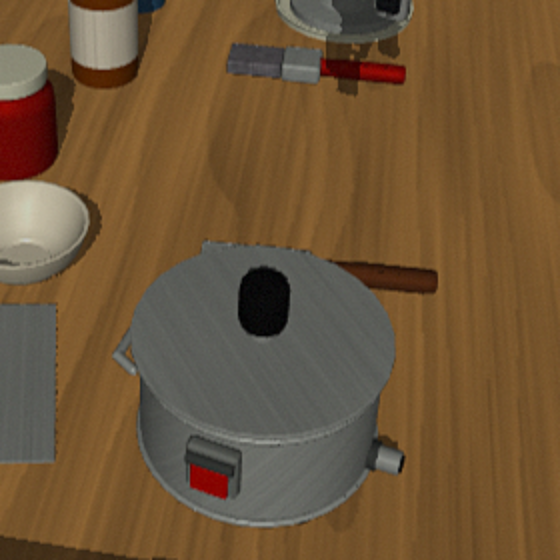

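The pictures show the lid flat on the press (knob at (173,283) in the top view), the tamper upright in its dish at (460,298), the bystanders where they were, and the gripper clear of everything. I hand in.

```bash
python3 -c "from plant import arm; print(arm.close_job())"
```

```text
the job is handed in; nothing more can be done
None
```

The job is handed in at about 28.5 s of the 72 s. `close_job` reports no verdict, so what follows rests on my own measurements.

I pressed the follower home with the tamper and held it there for over a second. Then I stood the tamper back in its dish and put the lid on the press.

Last checks:
- **Follower:** its face was at 73.3 mm against 73 mm for the stop, with a tilt of about 0.01 to 0.017 rad. This was measured after lifting the tamper off; the lid now hides it, so I could not check it again.
- **Pressing:** on first contact with the stop the foot leaned about 0.02 to 0.03 rad. I eased off the sideways load and got it down to between 0.008 and 0.017 rad. The push reached about 36 N at most.
- **Tamper:** its foot is flat, with the top at 14 to 15 mm against 14 expected, and it stands within about 3 mm of the dish centre.
- **Lid:** its flange top is at 99.1 to 99.5 mm against 99 expected, with a tilt under 0.003 rad, and it is about 1 mm off the tub centre.
- **Surroundings:** the bystanders look unmoved in the pictures; I did not measure them again. The gripper is open and clear of everything.

The two cameras disagreed by up to about 4 mm on some centres. I compared positions within each camera, and the offsets stayed well inside the limits.

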